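# Set a packing plate on edge on the magnetic chuck and switch the magnet on

### The arm

A 6-joint arm with a two-finger parallel gripper is mounted at the origin on the work surface. World frame = base frame: x ahead of the robot, y to its left, z up, the work surface at z = 0. Lengths are in mm, angles in rad, forces in N, time in s.
With the tool pointing down it reaches from about 350 to 875 mm from the base axis. Payload 15.5 kg.
Tool frame: the origin (TCP) lies at the very end of the fingers, on their centre line; the grasp point (between the pads) lies 19 mm behind it (manip.grip_point_offset is the distance from the TCP to the grasp point, in mm); z points along the fingers, y is the line along which they close (so a half turn about z gives the same grasp; the last joint's range is limited). The gripper opens to 85 mm and grips with 20 to 120 N. Pads are 22 mm wide; open, the fingers measure 114 mm over their backs; the gripper's body (76 mm by 85 mm) begins 54 mm behind the grasp point. The pads swing forward as they close: fully open they stand 13 mm farther back than shut.
Start: joints at [1.097, 0.494, 1.345, -0, 1.302, -0.096], TCP at [231.124, 580.696, 231.277] pointing down, gripper open.
Joint ranges: [-2.91, 2.91], [-0.82, 2.16], [0.22, 2.67], [-1.22, 4.37], [0.12, 2.79], [-3.08, 3.08]. Speed limits (rad/s): [1.89, 1.89, 2.57, 3.01, 3.01, 3.01].

### API

Orientations are given as a 3x3 rotation matrix whose columns are the frame's x, y, z axes.
In Python, from workcell import monitor, eyes, ticket, manip gives the robot as it stands. The module is installed in compiled form; this text tells all that it offers.
- The arm moves only by the tool carry_out, never from a script. Its argument "commands" is a list that holds one entry, the list of rows, each a list of 7 numbers: the shift along the tool's x, y, z as a fraction of full scale, then the turn, a rotation vector about the tool's x, y, z as a fraction of full scale, then the gripper command: -1 is shut, 1 is fully open, values between are in proportion. A call has 1 to 12 rows; each row is the pose to reach, as a shift and turn from the pose commanded when the call began, along the tool's axes at that moment; what a row does not reach only later rows make up. Full scale, the value 1, is 0.4 m for a shift and 90 degrees for a turn. A row lasts 1/8 s, in which the tool goes at most 62.5 mm and 10.7 degrees, less where a joint would pass 70% of its speed; a pose out of reach is approached as far as the arm can. A call with a number of a shift or a turn outside -1 to 1 is refused whole. A call with a gripper value outside its range is refused whole. The fingers move at their own pace and stop on an object; "newtons" is the grip in N (left out, the last holds). Time passes only in rows, so rows that repeat a pose let the fingers close. It gives the time, the measured TCP pose, the force, the opening and the grip force at its end, in the units of the state.
- monitor.get_state(): the state, without advancing time (a new reading comes with each control period).
- eyes.read_camera(name): name is "side" or "top" or "wrist"; returns a dict with "color" (400x640x3 uint8, red, green, blue), "fx", "fy", "cx", "cy" (pixels), "distortion" ([k1, k2, p1, p2, k3] as OpenCV has them; the pictures are not rectified), "R" (3x3) and "t" (3): a world point X has camera coordinates R X + t. Camera axes: x right, y down, z forward; pixel columns grow to the right and rows downward; lengths in mm; the calibration is good to about 2 mm. A picture is of the moment at which its call begins. There is no depth.
- ticket.sign_off(): hands the job in; it is judged then, once.
The state is a dict: "clock": time; "joint_positions": joint angles; "qvel": joint speeds; "effort": joint torques, N m; "eef_pos": TCP position; "eef_rot": TCP orientation; "contact_force": force on the tool from outside, world axes, zero at the start; "moment": the same for the moment, N m; "opening": opening from 0.0 (shut) to 1.0 (fully open); "gripper_force": force on a finger pad.
Only numpy, scipy, OpenCV 4.12 (cv2) and the standard library are available. Lean on these libraries where they do the work, as an engineer would, in place of code of your own. Each camera call takes 0.05 s, during which the arm holds its last target. There are 200 camera calls.

### The job

The slot mouth of the steel packing plate is to be dressed: stand the plate upright on the magnetic chuck on its plain short edge, slot mouth up and its broad face flat against the back rail, set down gently, and let go of it so that it stands by itself. Then switch the magnet on: lift the red guard, flip the toggle over to the back, and let the guard drop shut. Leave the other things on the bench where they are.

Things in the scene. Friction and masses are not known exactly. Their poses are not given: they have to be found in the camera images.
- plate: bright STEEL slotted packing plate, 95 x 65 x 12 mm, about 0.5 kg; U-slot 20 mm wide, 45 mm deep, open at the middle of one short edge. Origin at the centre of the outline; x along the 95 mm length towards the slot mouth, y along the 65 mm width, z through the thickness. Starts flat on the packer (origin 34 mm above the bench), overhanging it, slot mouth towards the robot within 30 degrees.
- packer: loose light-wood block under the plate, 70 (along the plate) x 45 x 28 mm high; origin under its centre.
- chuck: fixed electromagnetic chuck: dark top face with brass strips, 100 (x) x 180 mm (y), 60 mm above the bench; origin under its centre. The steel back rail, 10 mm thick, runs along its whole far long side (its +x). It stands on the robot's left or right, turned up to 0.2 rad. Low clamping toes at both ends.
- rail_foot (a point): where the chuck's top face meets the inner face of the back rail, at the rail's middle, 60 mm above the bench. Axes as the chuck: x points into the rail, y along it. The rail's top is 14 mm above this point.
- ctrl: fixed grey magnet control box, 160 (x) x 120 mm (y), top panel 70 mm above the bench; origin under its centre, its -x face is the front, towards the robot. The guarded toggle is near the front edge; two lamps and a black dial behind it stay as they are. It stands on the other side from the chuck, turned up to 0.2 rad.
- switch (a point): foot of the toggle on the top panel (70 mm above the bench), on the box's centre line, 34 mm behind its front edge. Axes as the box.
- toggle (a joint): steel bat toggle under the guard: pivot 4 mm above switch, 30 mm long, 10 mm ball end; swings in the box's x-z plane. 0 = OFF, leaning 0.35 rad to the front; 0.7 = ON, leaning 0.35 rad to the back (box +x). Stays where it is left; some 2 N at the ball moves it.
- toggle_tip (a point): the top end of the toggle lever.
- guard (a joint): red hinged guard over the toggle: 0 = shut, 1.5 = fully open (rad). A light spring shuts it when let go (under 1 N at the lip); shut, it clears the toggle either way. Hinge line along the box's y, 26 mm behind switch, 6 mm above the panel. Shut it is 50 mm wide, roof 40 mm above the panel, 44 clear between the side cheeks; the nose, 27 mm in front of switch, ends 20 mm above the panel.
- guard_lip (a point): front edge of the guard's 50 mm wide thumb lip, which flares 15 mm forward and slightly up from the foot of the nose. Shut: 40 mm in front of switch (6 mm beyond the box's front edge), 26 mm above the panel; its underside is 19 to 24 mm above the panel and free below. Swings up with the guard.
- brass_shim: similar but smaller BRASS slotted shim, 85 x 60 x 6 mm, lying flat on the bench; leave it. Origin at its centre.
- stone: two-layer sharpening stone, 45 x 125 x 25 mm; leave it. Origin under its centre.
- bearing: ball bearing, 72 mm across, 20 mm high; leave it. Origin under its centre.
- screwdriver: screwdriver with a yellow handle; leave it. Origin on its underside.
- multimeter: red multimeter leaning on its stand, 90 mm wide, 165 mm high; leave it. Origin at its front foot.
- plug: blue industrial plug, about 180 mm long, 64 mm high; leave it. Origin under its flange.
- impeller: bronze pump impeller, 110 mm across, 40 mm high; leave it. Origin under its centre.

How it is judged (in metres and radians):
On the way, in this order (a step that is already met when the one before it is completed fails the run):
1. the steel plate stands by itself on the chuck on its plain short edge, slot up, flat against the back rail (angle between plate's own x axis and vertical below 0.05 rad and angle between the z axis of plate and the x axis of chuck, either way round below 0.06 rad and x of plate in the frame of chuck between 0.0405 and 0.0475 m and y of plate in the frame of chuck between -0.058 and 0.058 m and z of plate in the frame of chuck between 0.104 and 0.111 m and linear speed of plate below 0.02 m/s and contact force between plate and the fingers below 0.1 N), for 0.3 s.
2. the toggle is flipped to ON (value of joint toggle above 0.52 rad), for 0.1 s.
At the end, for the whole second after the job is handed in: Steel plate at rest, released, on the chuck on its plain short edge, slot up (tilt under 3 deg), face within 3.4 deg and 3.5 mm of the back rail, its whole foot on the chuck; toggle ON (over 0.52 rad); guard shut (under 0.08 rad) (all of step 1 and value of joint toggle above 0.52 rad and value of joint guard below 0.08 rad and angular speed of plate below 0.1 rad/s); the robot touches nothing.
It fails at once if the plate is dropped or banged on the chuck (more than 80 N) (contact force between plate and chuck above 80 N).
It fails at once if the plate falls or is rushed onto the chuck (over 0.35 m/s within about 20 mm of it) (linear speed of plate above 0.35 m/s and z of plate in the frame of chuck between 0.06 and 0.128 m and x of plate in the frame of chuck between -0.06 and 0.08 m and y of plate in the frame of chuck between -0.1 and 0.1 m).
It fails at once if another thing on the bench is moved by more than 30 mm (distance of any of brass_shim, stone, bearing, screwdriver, multimeter, plug, impeller from where it was at the start of the episode above 0.03 m).
It also fails if it takes over 54 s, if anything falls off the work surface, if the arm or the gripper's body presses on something with over 40 N, if the wrist force passes 120 N, or if a joint passes its speed limit or range.

## Working session

There is one attempt and no reset: what is moved stays moved. The work goes in short steps, Python scripts to look and compute and a tool call to move; the robot and the scene stay as the last step left them, time stands still between calls to the robot, and variables do not carry over. Pictures are saved under pics/ and viewed, at most 10 in all, crops included, and the job is handed in when it is done.

Besides the shell and the picture viewer there is one more tool, called after "Emit:" as a command line: name --argument value ..., lists and objects as JSON in quotes. carry_out: Moves the arm, as the interface text tells. Shift numbers are shares of 0.4 m and turn numbers shares of 90 degrees, none past 1 either way. Its arguments: {"type":"object","properties":{"commands":{"type":"array","items":{"type":"array","items":{"type":"array","items":{"type":"number","minimum":-1,"maximum":1}}}},"newtons":{"type":"number"}},"required":["commands"]}

```bash
mkdir -p pics
python3 - <<'E'
from workcell import monitor, eyes, manip
import cv2, numpy as np
s=monitor.get_state()
for k in s: print(k,np.round(s[k],3).tolist())
for n in ("top","side"):
    c=eyes.read_camera(n); cv2.imwrite(f"pics/{n}0.png",c["color"][:,:,::-1])
    print(n,c["fx"],c["fy"],c["cx"],c["cy"],c["distortion"],np.round(c["R"],3).tolist(),c["t"], -np.array(c["R"]).T@c["t"])
    np.savez(f"{n}0.npz",**{k:c[k] for k in c})
print(manip.grip_point_offset)
E
```

```text
clock 0.0
joint_positions [1.096, 0.494, 1.346, -0.0, 1.302, -0.096]
qvel [-0.0, 0.0, 0.001, 0.001, 0.0, 0.0]
effort [0.004, -88.218, -38.386, -0.0, 0.01, 0.0]
eef_pos [230.952, 580.35, 230.678]
eef_rot [[-0.929, 0.37, -0.001], [0.37, 0.929, -0.001], [0.0, -0.001, -1.0]]
contact_force [-0.492, -0.484, -0.234]
moment [-0.004, 0.028, -0.028]
gripper_force 0.0
opening 1.001
top 513.4893451924349 513.4893451924349 325.78057846865454 201.5535355806143 [-0.0054059  0.         0.         0.         0.       ] [[0.004, -1.0, 0.013], [-0.982, -0.007, -0.191], [0.191, -0.012, -0.982]] [ -12.13290558  579.23414239 1318.35687597] [ 317.32903952    7.22591212 1404.62604219]
side 382.4933780709172 382.4933780709172 321.62549595294666 202.43075435400237 [0.02766364 0.         0.         0.         0.        ] [[0.999, -0.047, 0.024], [-0.009, -0.601, -0.799], [0.052, 0.798, -0.6]] [-566.10254349   62.40773403 1326.46163749] [  497.28249331 -1047.68807326   859.60869804]
18.700000000000003
```

View pics/top0.png

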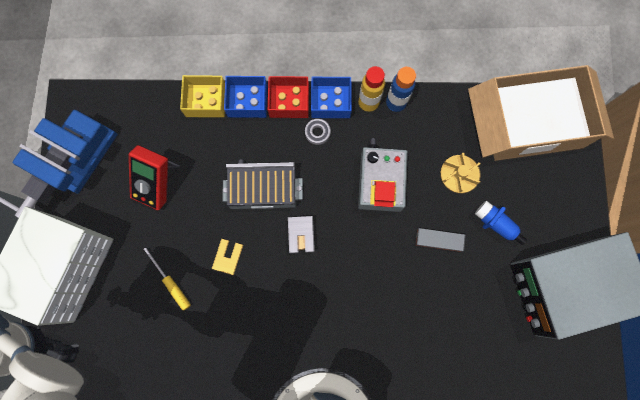

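View pics/side0.png

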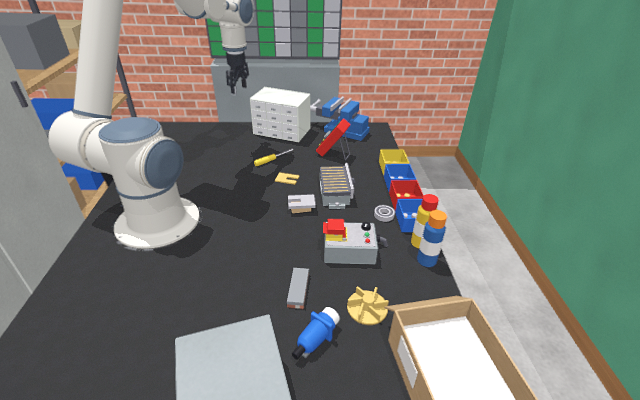

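```bash
cat > h.py <<'E'
import cv2, numpy as np
def load(f): 
    d=np.load(f); return {k:d[k] for k in d}
def K(c): return np.array([[c["fx"],0,c["cx"]],[0,c["fy"],c["cy"]],[0,0,1.]])
def world(c,uv,z):
    """pixels -> world points on the height(s) z"""
    p=cv2.undistortPoints(np.array(uv,float).reshape(-1,1,2),K(c),c["distortion"]).reshape(-1,2)
    d=np.c_[p,np.ones(len(p))]@c["R"]; o=-c["R"].T@c["t"]
    return o+d*((np.asarray(z)-o[2])/d[:,2])[:,None]
def pix(c,X):
    return cv2.projectPoints(np.array(X,float).reshape(-1,1,3),cv2.Rodrigues(c["R"])[0],c["t"],K(c),c["distortion"])[0].reshape(-1,2)
def snap(n,name):
    from workcell import eyes
    c=eyes.read_camera(n); np.savez(name+".npz",**c); cv2.imwrite(f"pics/{name}.png",c["color"][:,:,::-1]); return c
E
python3 - <<'E'
from h import *
c=load("top0.npz")
for n,uv,z in [("plate",(301,234),40),("slotmouth",(302,251),40),("chuck",(261,186),60),("ctrl front",(381,208),70),("ctrl back",(387,150),70),("guard",(383,193),100),("shim",(228,257),6)]:
    print(n,world(c,[uv],z).round(0))
cv2.imwrite("pics/crop0.png",cv2.resize(c["color"][140:270,215:415,::-1],None,fx=4,fy=4,interpolation=cv2.INTER_CUBIC))
E
```

```text
plate [[494.  57.  40.]]
slotmouth [[448.  53.  40.]]
chuck [[620. 165.  60.]]
ctrl front [[ 560. -155.   70.]]
ctrl back [[ 720. -174.   70.]]
guard [[ 594. -157.  100.]]
shim [[434. 255.   6.]]
```

View pics/crop0.png

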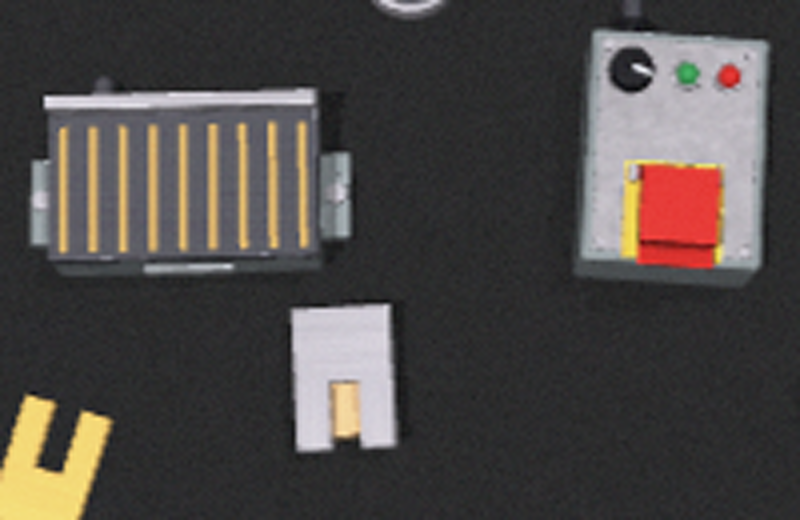

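```bash
cat >> h.py <<'E'
from scipy.spatial.transform import Rotation as Ro
def state():
    from workcell import monitor
    return monitor.get_state()
def toolR(yaw,pitch):
    """tool z = forward (heading yaw) and down by pitch (deg; 90 = down); tool y horizontal, to the left of heading"""
    p=np.radians(pitch); z=np.array([np.cos(yaw)*np.cos(p),np.sin(yaw)*np.cos(p),-np.sin(p)]); y=np.array([-np.sin(yaw),np.cos(yaw),0]); 
    return np.c_[np.cross(y,z),y,z]
def rel(pos,R,frm=None):
    s=state(); p0,R0=(np.array(s["eef_pos"]),np.array(s["eef_rot"])) if frm is None else frm
    d=R0.T@(np.array(pos)-p0)/400; w=Ro.from_matrix(R0.T@R).as_rotvec()/(np.pi/2)
    print("row",d.round(3).tolist(),w.round(3).tolist(),"rows>=",max(np.linalg.norm(d)*400/62.5,np.linalg.norm(w)*90/10.7).round(1))
E
python3 - <<'E'
from h import *
rel([440,130,380],toolR(0,90))
c=load("top0.npz")
q=lambda u:[(215+(a+.5)/4-.5,140+(b+.5)/4-.5) for a,b in u]
P=world(c,q([(291,309),(390,304),(298,451),(397,446)]),40);print(P.round(1),P.mean(0),[np.linalg.norm(P[i]-P[j]) for i,j in((0,1),(0,2),(1,3),(2,3))])
P=world(c,q([(50,259),(322,256),(50,109),(316,103)]),60);print(P.round(1),P.mean(0),[np.linalg.norm(P[i]-P[j]) for i,j in((0,1),(0,2),(1,3),(2,3))])
P=world(c,q([(596,30),(768,41),(580,260),(758,270)]),70);print(P.round(1),P.mean(0),[np.linalg.norm(P[i]-P[j]) for i,j in((0,1),(0,2),(1,3),(2,3))])
E
```

```text
row [-0.902, -0.853, -0.372] [-0.001, -0.0, -0.241] rows>= 8.3
[[539.7  93.9  40. ]
 [543.5  27.4  40. ]
 [444.3  87.5  40. ]
 [448.   21.9  40. ]] [493.87601239  57.68135599  40.        ] [np.float64(66.62055184223739), np.float64(95.6056999145714), np.float64(95.70238387614381), np.float64(65.74994642148265)]
[[569.1 253.3  60. ]
 [572.3  72.7  60. ]
 [672.  257.5  60. ]
 [677.5  78.4  60. ]] [622.71567446 165.47217667  60.        ] [np.float64(180.67614729084522), np.float64(102.97212833816855), np.float64(105.34028458325731), np.float64(179.23952002540673)]
[[ 727.3 -110.6   70. ]
 [ 720.5 -227.1   70. ]
 [ 568.8  -98.5   70. ]
 [ 562.9 -216.4   70. ]] [ 644.86908149 -163.14231171   70.        ] [np.float64(116.64729758673191), np.float64(158.8909450261672), np.float64(157.96576499824897), np.float64(118.04483451208782)]
```

Emit:
carry_out --commands '[[[-0.1, -0.1, -0.2, 0, 0, -0.04, 1], [-0.2, -0.2, -0.37, 0, 0, -0.08, 1], [-0.3, -0.3, -0.37, 0, 0, -0.12, 1], [-0.4, -0.4, -0.37, 0, 0, -0.16, 1], [-0.5, -0.5, -0.37, 0, 0, -0.2, 1], [-0.6, -0.6, -0.37, 0, 0, -0.24, 1], [-0.7, -0.7, -0.37, 0, 0, -0.24, 1], [-0.8, -0.8, -0.37, 0, 0, -0.24, 1], [-0.9, -0.85, -0.37, 0, 0, -0.24, 1], [-0.9, -0.85, -0.37, 0, 0, -0.24, 1], [-0.9, -0.85, -0.37, 0, 0, -0.24, 1]]]'

```text
clock: 1.48
eef_pos: [439.6, 131.7, 379.0]
eef_rot: [[-1.0, 0.003, -0.001], [0.003, 1.0, 0.0], [0.001, 0.0, -1.0]]
contact_force: [-0.4, 0.4, -0.0]
opening: 1.0
gripper_force: 0.0
```

Run:
```python
from h import *
s=state(); print(s["clock"],s["eef_pos"],np.round(s["joint_positions"],3))
c=snap("wrist","w1"); print(-c["R"].T@c["t"],c["R"].round(3).tolist())
print(pix(c,[[494,58,40],[670,165,60],[569,253,60],[572,73,60],[599,-160,70]]))
```

```text
1.475 [439.57963326 131.70564234 379.01980141] [ 0.161  0.128  1.485  0.     1.529 -1.408]
[373.81834182 132.19852253 521.01786578] [[0.003, 1.0, 0.0], [0.966, -0.003, 0.259], [0.259, -0.0, -0.966]]
[[268.34923966 190.75247369]
 [338.099275   299.97920896]
 [396.85430969 241.35405237]
 [278.52471848 243.70773086]
 [128.70131627 261.89982394]]
```

View pics/w1.png

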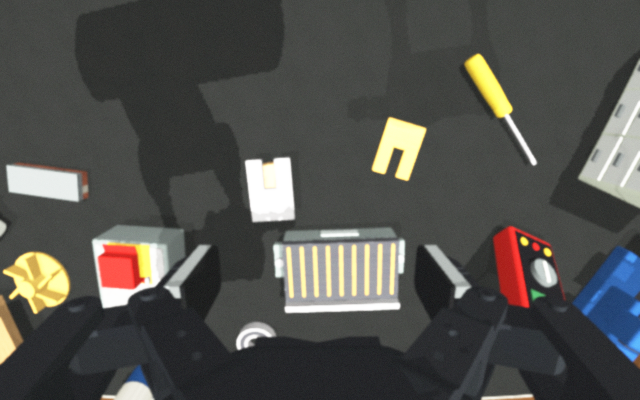

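Run:
```python
from h import *
c=load("w1.npz")
im=c["color"]
cv2.imwrite("pics/w1c.png",cv2.resize(im[222:318,265:415,::-1],None,fx=5,fy=5,interpolation=cv2.INTER_CUBIC))
# plate: bright, grey, upper region
r=im[140:226,235:305].astype(int); m=((r.min(2)>150)&((r.max(2)-r.min(2))<40)).astype(np.uint8)
ct=max(cv2.findContours(m,0,2)[0],key=cv2.contourArea); b=cv2.boxPoints(cv2.minAreaRect(ct))+[235,140]
P=world(c,b,40); print(b,P.round(1),P.mean(0),[np.linalg.norm(P[i]-P[i-1]).round(1) for i in range(4)])
```

```text
[[244.33607197 159.69672585]
 [289.59836578 155.58197212]
 [295.33607101 218.69672394]
 [250.07377625 222.81147766]] [[446.4  24.2  40. ]
 [440.7  91.6  40. ]
 [538.8  98.   40. ]
 [545.4  27.2  40. ]] [492.82921158  60.25198615  40.        ] [np.float64(99.0), np.float64(67.6), np.float64(98.3), np.float64(71.1)]
```

View pics/w1c.png

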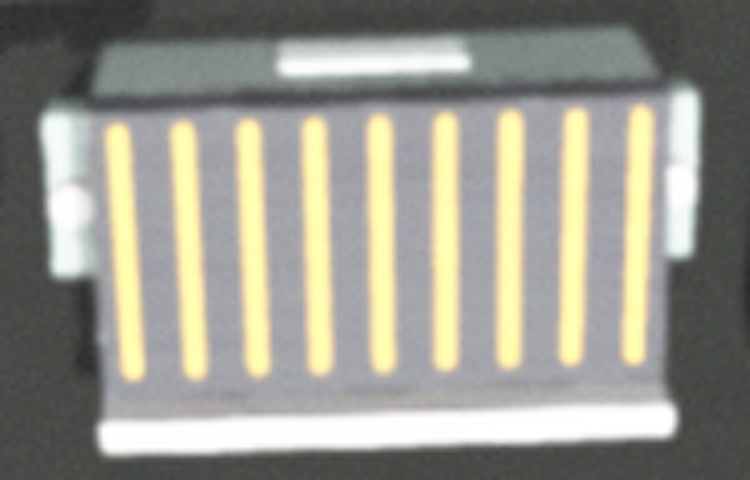

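Run:
```python
from h import *
c=load("w1.npz")
q=lambda u:[(265+(a+.5)/5-.5,222+(b+.5)/5-.5) for a,b in u]
for n,u,z in [("rail top inner",[(98,421),(677,403)],74),("rail top outer",[(98,455),(677,438)],74),("near",[(96,106),(659,89)],60),("strips near",[(118,122),(641,106)],60),("strips far",[(133,381),(633,365)],60)]:
    P=world(c,q(u),z); d=P[1]-P[0]; print(n,P.round(1).tolist(),"mid",P.mean(0).round(1),"len",np.linalg.norm(d).round(1),"yaw",np.arctan2(d[1],d[0])-np.pi/2)
# box yaw from top camera again, finer not needed
```

```text
rail top inner [[671.2, 79.8, 74.0], [666.1, 261.2, 74.0]] mid [668.7 170.5  74. ] len 181.5 yaw 0.02835636249069662
rail top outer [[683.6, 79.3, 74.0], [678.8, 262.1, 74.0]] mid [681.2 170.7  74. ] len 182.8 yaw 0.026345486263845697
near [[570.5, 81.1, 60.0], [565.8, 252.1, 60.0]] mid [568.2 166.6  60. ] len 171.1 yaw 0.027637315754500014
strips near [[575.8, 87.6, 60.0], [571.3, 246.9, 60.0]] mid [573.6 167.3  60. ] len 159.4 yaw 0.02803738787187715
strips far [[665.7, 89.8, 60.0], [661.0, 250.0, 60.0]] mid [663.4 169.9  60. ] len 160.2 yaw 0.02953759734445871
```

Emit:
carry_out --commands '[[[-0.02, 0, 0, 0.04, -0.08, 0, 1], [-0.05, 0, 0, 0.08, -0.16, 0, 1], [-0.1, 0, 0, 0.12, -0.24, 0, 1], [-0.15, 0, 0, 0.16, -0.32, 0, 1], [-0.2, 0, 0, 0.2, -0.4, 0, 1], [-0.2, 0, 0, 0.2, -0.4, 0, 1], [-0.2, 0, 0, 0.2, -0.4, 0, 1]]]'

```text
clock: 2.4
eef_pos: [519.3, 132.2, 379.4]
eef_rot: [[-0.812, 0.095, 0.576], [-0.093, 0.953, -0.288], [-0.576, -0.288, -0.765]]
contact_force: [-0.3, -0.6, 0.1]
opening: 0.999
gripper_force: 0.0
```

```bash
cat >> h.py <<'E'
def rotz(a): return Ro.from_euler("z",a).as_matrix()
def fk(q,p,s4):
    """p=[h,a,b,d,L,e]: shoulder height, upper arm, forearm, lateral offset, tool length, elbow offset"""
    h,a,b,d,L,e=p; ry=lambda t:Ro.from_euler("y",t).as_matrix()
    A=rotz(q[0]); B=A@ry(q[1]); C=B@ry(q[2]); D=C@rotz(s4*q[3]); E=D@ry(q[4]); F=E@rotz(q[5])
    x=A@[0,d,h]+B@[0,0,a]+C@[e,0,b]+F@[0,0,L]
    return x,F
E
python3 - <<'E'
from h import *
from scipy.optimize import least_squares
s=state(); q3=np.array(s["joint_positions"]); p3,R3=np.array(s["eef_pos"]),np.array(s["eef_rot"])
print(q3.round(3),p3.round(1),R3.round(3).tolist(),s["clock"])
D=[([1.096,.494,1.346,0,1.302,-.096],[230.95,580.35,230.68]),([.161,.128,1.485,0,1.529,-1.408],[439.58,131.7,379.02]),(q3,p3)]
for s4 in(1,-1):
    f=lambda p:np.concatenate([fk(q,p,s4)[0]-x for q,x in D])
    r=least_squares(f,[195,521,389,60,317,0]); print(s4,r.x.round(1),np.abs(r.fun).max()); 
    F=fk(q3,r.x,s4)[1]; print((F.T@R3).round(3).tolist())
E
```

```text
[ 0.462  0.091  1.746 -0.68   0.959 -0.805] [519.3 132.2 379.4] [[-0.812, 0.095, 0.576], [-0.093, 0.953, -0.288], [-0.576, -0.288, -0.765]] 2.4
1 [257.3 596.5 384.3  59.7 335.7 118.1] 0.20907429870604233
[[0.0, -1.0, -0.0], [1.0, 0.0, -0.0], [0.0, -0.0, 1.0]]
-1 [-504.4  221.1  398.2   27.6 -148.  -576. ] 99.50899582857738
[[0.826, -0.464, 0.319], [0.485, 0.297, -0.823], [0.287, 0.835, 0.471]]
```

```bash
cat >> h.py <<'E'
PRM=[257.3,596.5,384.3,59.7,335.7,118.1]
LO=np.array([-2.91,-.82,.22,-1.22,.12,-3.08]);HI=np.array([2.91,2.16,2.67,4.37,2.79,3.08])
def FK(q):
    x,F=fk(q,PRM,1); return x,F@rotz(np.pi/2)
def IK(pos,R,q0):
    from scipy.optimize import least_squares
    f=lambda q:np.r_[(FK(q)[0]-pos)/300,Ro.from_matrix(R.T@FK(q)[1]).as_rotvec()]
    r=least_squares(f,np.clip(q0,LO+.01,HI-.01),bounds=(LO,HI)); return r.x,np.abs(r.fun).max()
def toolRf(yaw,pitch,roll=1): 
    R=toolR(yaw,pitch); return R if roll>0 else R@np.diag([-1,-1,1])
E
python3 - <<'E'
from h import *
yp,yc=.06,.028
for th in (45,50,55,60,65,70):
    z=toolR(yp,th)[:,2]; G=np.array([494,59,34])-10*np.array([np.cos(yp),np.sin(yp),0]); T=G+26*z
    Gp=np.array([662,125,117.5]); 
    for r in(-1,1):
        for q4 in (0,1.5,3.1):
            qa,ea=IK(T,toolRf(yp,th,r),[0,.5,2.2,q4,.6,-1.57*(-r if q4>2 else r)])
            Rp=toolRf(yc,90-th,-r); qb,eb=IK(Gp+26*Rp[:,2],Rp,[0.1,.5,2.2,q4,.6,1.57*(-r if q4>2 else r)])
            if max(ea,eb)<1e-3: print(th,r,q4,T.round(0),qa.round(2),qb.round(2))
E
```

```text
45 -1 3.1 [502.  60.  16.] [-0.05  1.01  2.48  3.05  1.14 -1.61] [0.13 0.66 1.96 3.42 0.27 1.38]
45 1 3.1 [502.  60.  16.] [-0.05  1.01  2.48  3.05  1.14  1.53] [ 0.13  0.66  1.96  3.42  0.27 -1.76]
50 -1 3.1 [501.  59.  14.] [-0.05  0.9   2.42  3.05  0.87 -1.6 ] [0.14 0.7  2.01 3.34 0.44 1.47]
50 1 3.1 [501.  59.  14.] [-0.05  0.9   2.42  3.05  0.87  1.55] [ 0.14  0.7   2.01  3.34  0.44 -1.68]
55 -1 3.1 [499.  59.  13.] [-0.04  0.81  2.36  3.05  0.63 -1.57] [0.14 0.74 2.06 3.3  0.62 1.51]
55 1 3.1 [499.  59.  13.] [-0.04  0.81  2.36  3.05  0.63  1.57] [ 0.14  0.74  2.06  3.3   0.62 -1.64]
60 -1 3.1 [497.  59.  11.] [-0.03  0.74  2.29  3.03  0.41 -1.55] [0.14 0.8  2.1  3.28 0.8  1.53]
60 1 3.1 [497.  59.  11.] [-0.03  0.74  2.29  3.03  0.41  1.6 ] [ 0.14  0.8   2.1   3.28  0.8  -1.61]
65 -1 3.1 [495.  59.  10.] [-0.03  0.69  2.22  2.97  0.21 -1.48] [0.15 0.86 2.13 3.27 0.98 1.55]
65 1 3.1 [495.  59.  10.] [-0.03  0.69  2.22  2.97  0.21  1.66] [ 0.15  0.86  2.13  3.27  0.98 -1.59]
```

```bash
cat >> h.py <<'E'
def plan(qa,qb,n,cuts,nd=2):
    """rows along a joint path qa->qb in n steps, split into calls at cuts"""
    qs=[qa+(qb-qa)*i/n for i in range(n+1)]; P=[FK(q) for q in qs]
    for a,b in zip(cuts[:-1],cuts[1:]):
        x0,R0=P[a]; print("call",a,b)
        for i in range(a+1,b+1):
            d=R0.T@(P[i][0]-x0)/400; w=Ro.from_matrix(R0.T@P[i][1]).as_rotvec()/(np.pi/2)
            st=np.degrees(np.linalg.norm(Ro.from_matrix(P[i-1][1].T@P[i][1]).as_rotvec()))
            print((d.round(nd)+0).tolist(),(w.round(nd)+0).tolist(),"tcp",P[i][0].round(0),"turn",st.round(1))
E
python3 - <<'E'
from h import *
yp=.06; R=toolRf(yp,55,-1); T=np.array([499,59,13.])
qp,e=IK(T+[0,0,110],R,[-.04,.6,2.2,3.05,.7,-1.57]); print(qp.round(2),e)
q0=np.array(state()["joint_positions"])
plan(q0,qp,20,[0,10,20])
E
```

```text
[-0.04  0.44  2.28  2.84  0.19 -1.36] 1.1368683772161603e-15
call 0 10
[0.1, 0.08, 0.04] [-0.06, 0.07, 0.05] tcp [497. 156. 336.] turn 9.7
[0.19, 0.16, 0.05] [-0.13, 0.14, 0.11] tcp [476. 182. 301.] turn 9.6
[0.26, 0.25, 0.06] [-0.19, 0.2, 0.17] tcp [458. 210. 275.] turn 9.6
[0.31, 0.32, 0.05] [-0.24, 0.25, 0.25] tcp [443. 238. 256.] turn 9.6
[0.33, 0.39, 0.04] [-0.29, 0.3, 0.33] tcp [434. 264. 245.] turn 9.6
[0.34, 0.45, 0.03] [-0.33, 0.34, 0.41] tcp [431. 288. 240.] turn 9.7
[0.34, 0.5, 0.02] [-0.37, 0.38, 0.51] tcp [434. 307. 239.] turn 9.7
[0.31, 0.53, 0.02] [-0.4, 0.41, 0.61] tcp [442. 320. 240.] turn 9.8
[0.28, 0.55, 0.03] [-0.42, 0.44, 0.72] tcp [456. 327. 243.] turn 9.9
[0.24, 0.55, 0.05] [-0.44, 0.45, 0.83] tcp [472. 327. 245.] turn 10.0
call 10 20
[-0.04, 0.03, 0.0] [-0.05, 0.0, 0.1] tcp [491. 319. 246.] turn 10.1
[-0.09, 0.06, 0.0] [-0.09, -0.01, 0.21] tcp [510. 304. 244.] turn 10.2
[-0.16, 0.07, 0.0] [-0.13, -0.03, 0.31] tcp [527. 283. 239.] turn 10.4
[-0.24, 0.07, -0.01] [-0.17, -0.05, 0.42] tcp [541. 256. 231.] turn 10.5
[-0.32, 0.05, -0.03] [-0.2, -0.08, 0.53] tcp [550. 224. 219.] turn 10.6
[-0.41, 0.02, -0.04] [-0.24, -0.12, 0.64] tcp [554. 190. 203.] turn 10.7
[-0.49, -0.03, -0.06] [-0.26, -0.15, 0.75] tcp [550. 154. 185.] turn 10.8
[-0.56, -0.1, -0.09] [-0.29, -0.19, 0.86] tcp [540. 120. 165.] turn 10.8
[-0.63, -0.19, -0.11] [-0.31, -0.23, 0.97] tcp [522.  87. 144.] turn 10.9
[-0.67, -0.28, -0.13] [-0.33, -0.27, 1.09] tcp [499.  59. 123.] turn 10.9
```

Run:
```python
from h import *
yp=.06; R=toolRf(yp,55,-1); T=np.array([499,59,13.])
qp,e=IK(T+[0,0,70],R,[-.04,.6,2.2,3.05,.7,-1.57]); print(qp.round(2),e)
q0=np.array(state()["joint_positions"])
plan(q0,qp,22,[0,11,22])
```

```text
[-0.04  0.57  2.32  2.98  0.36 -1.5 ] 1.3241161571735199e-11
call 0 11
[0.11, 0.08, 0.04] [-0.06, 0.07, 0.04] tcp [496. 153. 334.] turn 9.2
[0.2, 0.15, 0.06] [-0.11, 0.14, 0.09] tcp [473. 176. 297.] turn 9.1
[0.28, 0.23, 0.07] [-0.16, 0.21, 0.14] tcp [452. 202. 267.] turn 9.0
[0.35, 0.31, 0.06] [-0.21, 0.27, 0.2] tcp [433. 228. 245.] turn 9.0
[0.39, 0.38, 0.05] [-0.26, 0.33, 0.27] tcp [419. 255. 229.] turn 9.0
[0.42, 0.44, 0.04] [-0.3, 0.38, 0.35] tcp [409. 280. 220.] turn 9.0
[0.43, 0.5, 0.03] [-0.34, 0.42, 0.43] tcp [406. 302. 215.] turn 9.0
[0.42, 0.54, 0.02] [-0.38, 0.46, 0.51] tcp [408. 321. 214.] turn 9.0
[0.4, 0.58, 0.02] [-0.4, 0.49, 0.61] tcp [415. 336. 214.] turn 9.1
[0.37, 0.6, 0.03] [-0.42, 0.52, 0.71] tcp [428. 345. 216.] turn 9.2
[0.34, 0.61, 0.05] [-0.44, 0.54, 0.81] tcp [444. 348. 217.] turn 9.2
call 11 22
[-0.03, 0.04, 0.01] [-0.05, 0.0, 0.09] tcp [463. 344. 217.] turn 9.3
[-0.08, 0.07, 0.01] [-0.09, 0.0, 0.19] tcp [483. 333. 215.] turn 9.4
[-0.14, 0.09, 0.0] [-0.14, -0.01, 0.28] tcp [502. 316. 211.] turn 9.5
[-0.21, 0.1, -0.01] [-0.18, -0.03, 0.38] tcp [520. 294. 203.] turn 9.6
[-0.29, 0.1, -0.02] [-0.22, -0.05, 0.47] tcp [534. 266. 192.] turn 9.7
[-0.38, 0.08, -0.04] [-0.26, -0.08, 0.57] tcp [544. 234. 178.] turn 9.8
[-0.47, 0.05, -0.06] [-0.3, -0.11, 0.67] tcp [548. 199. 162.] turn 9.9
[-0.55, 0.0, -0.09] [-0.33, -0.15, 0.77] tcp [546. 163. 143.] turn 9.9
[-0.63, -0.07, -0.11] [-0.36, -0.19, 0.87] tcp [537. 127. 123.] turn 10.0
[-0.7, -0.15, -0.14] [-0.39, -0.23, 0.97] tcp [521.  92. 103.] turn 10.0
[-0.75, -0.24, -0.17] [-0.42, -0.27, 1.07] tcp [499.  59.  83.] turn 10.1
```

Emit:
carry_out --commands '[[[0.11, 0.08, 0.04, -0.06, 0.07, 0.04, 1], [0.2, 0.15, 0.06, -0.11, 0.14, 0.09, 1], [0.28, 0.23, 0.07, -0.16, 0.21, 0.14, 1], [0.35, 0.31, 0.06, -0.21, 0.27, 0.2, 1], [0.39, 0.38, 0.05, -0.26, 0.33, 0.27, 1], [0.42, 0.44, 0.04, -0.3, 0.38, 0.35, 1], [0.43, 0.5, 0.03, -0.34, 0.42, 0.43, 1], [0.42, 0.54, 0.02, -0.38, 0.46, 0.51, 1], [0.4, 0.58, 0.02, -0.4, 0.49, 0.61, 1], [0.37, 0.6, 0.03, -0.42, 0.52, 0.71, 1], [0.34, 0.61, 0.05, -0.44, 0.54, 0.81, 1], [0.34, 0.61, 0.05, -0.44, 0.54, 0.81, 1]]]'

```text
clock: 3.9
eef_pos: [446.0, 345.2, 215.5]
eef_rot: [[-0.504, 0.823, 0.261], [0.737, 0.253, 0.627], [0.45, 0.508, -0.734]]
contact_force: [0.3, -0.2, 0.7]
opening: 1.001
gripper_force: 0.0
```

Run:
```python
from h import *
s=state();q=np.array(s["joint_positions"]);print(q.round(2),FK(q)[0]-s["eef_pos"])
yp=.06; R=toolRf(yp,55,-1); T=np.array([499,59,13.])
qp,e=IK(T+[0,0,70],R,[-.04,.6,2.2,3.05,.7,-1.57])
plan(q,qp,12,[0,10,12])
```

```text
[ 0.2   0.34  2.04  1.17  0.65 -1.18] [-0.22165155  0.28573133  0.05621996]
call 0 10
[-0.03, 0.03, 0.01] [-0.04, 0.0, 0.08] tcp [463. 342. 216.] turn 8.5
[-0.07, 0.06, 0.01] [-0.08, -0.01, 0.17] tcp [481. 332. 214.] turn 8.6
[-0.12, 0.09, 0.0] [-0.13, -0.02, 0.26] tcp [499. 318. 210.] turn 8.7
[-0.19, 0.1, -0.01] [-0.17, -0.03, 0.35] tcp [516. 298. 204.] turn 8.8
[-0.26, 0.1, -0.02] [-0.2, -0.05, 0.43] tcp [530. 274. 195.] turn 8.8
[-0.34, 0.09, -0.03] [-0.24, -0.07, 0.52] tcp [540. 247. 183.] turn 8.9
[-0.42, 0.07, -0.05] [-0.27, -0.1, 0.61] tcp [546. 217. 170.] turn 9.0
[-0.49, 0.03, -0.07] [-0.3, -0.13, 0.7] tcp [548. 185. 154.] turn 9.0
[-0.57, -0.02, -0.1] [-0.33, -0.16, 0.79] tcp [544. 152. 137.] turn 9.1
[-0.64, -0.08, -0.12] [-0.36, -0.2, 0.88] tcp [534. 120. 119.] turn 9.1
call 10 12
[-0.08, 0.06, 0.0] [-0.04, -0.04, 0.09] tcp [519.  88. 101.] turn 9.2
[-0.17, 0.11, -0.02] [-0.08, -0.08, 0.17] tcp [499.  59.  83.] turn 9.2
```

Model good to 0.3 mm and the branch is right.

Emit:
carry_out --commands '[[[-0.03, 0.03, 0.01, -0.04, 0, 0.08, 1], [-0.07, 0.06, 0.01, -0.08, -0.01, 0.17, 1], [-0.12, 0.09, 0, -0.13, -0.02, 0.26, 1], [-0.19, 0.1, -0.01, -0.17, -0.03, 0.35, 1], [-0.26, 0.1, -0.02, -0.2, -0.05, 0.43, 1], [-0.34, 0.09, -0.03, -0.24, -0.07, 0.52, 1], [-0.42, 0.07, -0.05, -0.27, -0.1, 0.61, 1], [-0.49, 0.03, -0.07, -0.3, -0.13, 0.7, 1], [-0.57, -0.02, -0.1, -0.33, -0.16, 0.79, 1], [-0.64, -0.08, -0.12, -0.36, -0.2, 0.88, 1], [-0.64, -0.08, -0.12, -0.36, -0.2, 0.88, 1]]]'

```text
clock: 5.28
eef_pos: [536.4, 118.6, 119.7]
eef_rot: [[0.684, 0.349, 0.64], [0.308, -0.934, 0.18], [0.661, 0.074, -0.747]]
contact_force: [0.1, 1.0, 0.3]
opening: 0.997
gripper_force: 0.0
```

Run:
```python
from h import *
s=state();q=np.array(s["joint_positions"]);print(q.round(2))
yp=.06; R=toolRf(yp,55,-1); T=np.array([499,59,13.])
rel(T+[0,0,70],R)
rel(T+[0,0,30],R)
c=snap("wrist","w2"); print(pix(c,[[494,59,40],[541,61.5,40],[446.5,56,40]]).round(0))
```

```text
[-0.    0.53  2.26  2.66  0.4  -1.44]
row [-0.171, 0.1, -0.018] [-0.081, -0.079, 0.178] rows>= 1.8
row [-0.237, 0.092, 0.057] [-0.081, -0.079, 0.178] rows>= 1.8
[[374. 382.]
 [390. 309.]
 [355. 469.]]
```

View pics/w2.png

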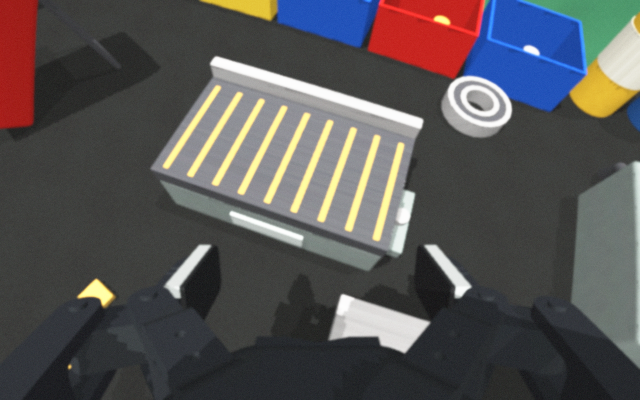

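Emit:
carry_out --commands '[[[-0.09, 0.05, -0.01, -0.04, -0.04, 0.09, 1], [-0.17, 0.1, -0.02, -0.08, -0.08, 0.18, 1], [-0.171, 0.1, -0.018, -0.081, -0.079, 0.178, 1], [-0.21, 0.095, 0.026, -0.081, -0.079, 0.178, 1], [-0.25, 0.09, 0.07, -0.081, -0.079, 0.178, 1], [-0.287, 0.086, 0.113, -0.081, -0.079, 0.178, 1], [-0.287, 0.086, 0.113, -0.081, -0.079, 0.178, 1], [-0.287, 0.086, 0.113, -0.081, -0.079, 0.178, 1]]]'

```text
clock: 6.32
eef_pos: [497.9, 60.1, 12.9]
eef_rot: [[0.818, 0.061, 0.572], [0.049, -0.998, 0.035], [0.573, -0.0, -0.82]]
contact_force: [-0.8, -0.7, 0.9]
opening: 1.004
gripper_force: 0.0
```

Run:
```python
from h import *
rel([499,59,13],toolRf(.06,55,-1))
c=snap("side","s1"); cv2.imwrite("pics/s1c.png",cv2.resize(c["color"][150:260,240:390,::-1],None,fx=5,fy=5,interpolation=cv2.INTER_CUBIC))
```

```text
row [0.002, 0.003, 0.001] [-0.0, 0.001, 0.0] rows>= 0.0
```

View pics/s1c.png

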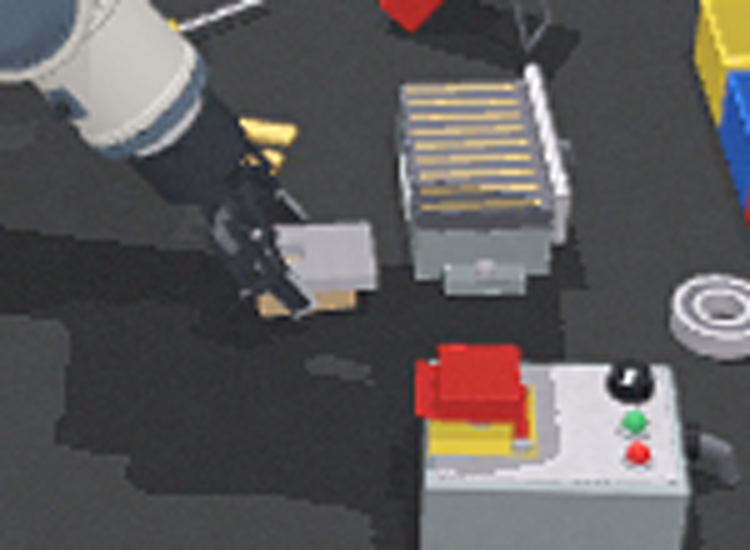

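Emit:
carry_out --commands '[[[0, 0, 0, 0, 0, 0, -1], [0, 0, 0, 0, 0, 0, -1], [0, 0, 0, 0, 0, 0, -1], [0, 0, 0, 0, 0, 0, -1], [0, 0, 0, 0, 0, 0, -1], [0, 0, 0, 0, 0, 0, -1], [0.02, 0, -0.03, 0, 0, 0, -1], [0.05, 0, -0.07, 0, 0, 0, -1], [0.1, 0, -0.14, 0, 0, 0, -1], [0.14, 0, -0.2, 0, 0, 0, -1], [0.14, 0, -0.2, 0, 0, 0, -1]]]' --newtons 70

```text
clock: 7.75
eef_pos: [498.0, 59.3, 111.9]
eef_rot: [[0.817, 0.058, 0.573], [0.048, -0.998, 0.033], [0.574, 0.0, -0.819]]
contact_force: [-0.6, -0.1, -4.0]
opening: 0.749
gripper_force: 79.5
```

Run:
```python
from h import *
s=state();q=np.array(s["joint_positions"]);print(q.round(2),s["opening"],s["gripper_force"],s["contact_force"])
yc=.028;Rp=toolRf(yc,35,1)
Gp=np.array([662-20,125,117.5+60]); qb,e=IK(Gp+26*Rp[:,2],Rp,[.14,.6,2.06,3.3,.6,1.5]); print(qb.round(2),e)
plan(q,qb,24,[0,8,16,24])
```

```text
[-0.04  0.48  2.29  2.91  0.24 -1.43] 0.74901358212592 79.47742715477943 [-0.59104183 -0.05459842 -3.99785961]
[0.15 0.59 2.08 3.35 0.5  1.46] 1.7012990383397288e-12
call 0 8
[0.02, -0.01, 0.01] [0.0, 0.01, 0.08] tcp [506.  62. 114.] turn 7.6
[0.04, -0.01, 0.02] [0.0, 0.02, 0.17] tcp [514.  65. 115.] turn 7.6
[0.06, -0.02, 0.02] [0.01, 0.03, 0.25] tcp [521.  68. 117.] turn 7.6
[0.08, -0.02, 0.03] [0.01, 0.04, 0.33] tcp [529.  71. 119.] turn 7.6
[0.09, -0.03, 0.04] [0.02, 0.05, 0.42] tcp [537.  74. 121.] turn 7.6
[0.11, -0.04, 0.05] [0.03, 0.05, 0.5] tcp [544.  77. 123.] turn 7.6
[0.13, -0.04, 0.05] [0.03, 0.06, 0.59] tcp [551.  80. 125.] turn 7.6
[0.15, -0.05, 0.06] [0.04, 0.07, 0.67] tcp [559.  82. 127.] turn 7.6
call 8 16
[0.0, -0.02, 0.01] [0.01, 0.0, 0.08] tcp [566.  85. 129.] turn 7.6
[0.01, -0.04, 0.02] [0.02, 0.01, 0.17] tcp [573.  88. 131.] turn 7.6
[0.01, -0.05, 0.03] [0.03, 0.01, 0.25] tcp [580.  91. 133.] turn 7.6
[0.01, -0.07, 0.03] [0.04, 0.01, 0.34] tcp [587.  94. 135.] turn 7.6
[0.02, -0.09, 0.04] [0.05, 0.01, 0.42] tcp [594.  96. 138.] turn 7.6
[0.02, -0.11, 0.05] [0.06, 0.01, 0.5] tcp [601.  99. 140.] turn 7.6
[0.02, -0.12, 0.06] [0.07, 0.01, 0.59] tcp [608. 102. 142.] turn 7.6
[0.03, -0.14, 0.06] [0.08, 0.0, 0.67] tcp [614. 105. 144.] turn 7.6
call 16 24
[-0.01, -0.01, 0.01] [0.01, 0.0, 0.08] tcp [621. 107. 146.] turn 7.6
[-0.03, -0.02, 0.02] [0.02, -0.01, 0.17] tcp [627. 110. 149.] turn 7.6
[-0.04, -0.03, 0.03] [0.02, -0.02, 0.25] tcp [634. 113. 151.] turn 7.6
[-0.05, -0.04, 0.03] [0.03, -0.02, 0.34] tcp [640. 115. 153.] turn 7.6
[-0.06, -0.05, 0.04] [0.04, -0.03, 0.42] tcp [646. 118. 156.] turn 7.6
[-0.07, -0.06, 0.05] [0.04, -0.04, 0.5] tcp [652. 120. 158.] turn 7.6
[-0.09, -0.07, 0.06] [0.04, -0.05, 0.59] tcp [658. 123. 160.] turn 7.6
[-0.1, -0.08, 0.06] [0.05, -0.06, 0.67] tcp [663. 126. 163.] turn 7.6
```

Emit:
carry_out --commands '[[[0.02, -0.01, 0.01, 0, 0.01, 0.08, -1], [0.04, -0.01, 0.02, 0, 0.02, 0.17, -1], [0.06, -0.02, 0.02, 0.01, 0.03, 0.25, -1], [0.08, -0.02, 0.03, 0.01, 0.04, 0.33, -1], [0.09, -0.03, 0.04, 0.02, 0.05, 0.42, -1], [0.11, -0.04, 0.05, 0.03, 0.05, 0.5, -1], [0.13, -0.04, 0.05, 0.03, 0.06, 0.59, -1], [0.15, -0.05, 0.06, 0.04, 0.07, 0.67, -1]]]'

```text
clock: 8.75
eef_pos: [558.8, 82.8, 123.0]
eef_rot: [[0.415, -0.622, 0.664], [-0.849, -0.527, 0.037], [0.327, -0.579, -0.747]]
contact_force: [1.0, 0.0, -4.5]
opening: 0.75
gripper_force: 79.4
```

Emit:
carry_out --commands '[[[0, -0.02, 0.01, 0.01, 0, 0.08, -1], [0.01, -0.04, 0.02, 0.02, 0.01, 0.17, -1], [0.01, -0.05, 0.03, 0.03, 0.01, 0.25, -1], [0.01, -0.07, 0.03, 0.04, 0.01, 0.34, -1], [0.02, -0.09, 0.04, 0.05, 0.01, 0.42, -1], [0.02, -0.11, 0.05, 0.06, 0.01, 0.5, -1], [0.02, -0.12, 0.06, 0.07, 0.01, 0.59, -1], [0.03, -0.14, 0.06, 0.08, 0, 0.67, -1]]]'

```text
clock: 9.75
eef_pos: [614.0, 103.4, 140.4]
eef_rot: [[-0.292, -0.597, 0.747], [-0.876, 0.481, 0.041], [-0.384, -0.642, -0.663]]
contact_force: [-0.0, 0.7, -3.6]
opening: 0.748
gripper_force: 79.4
```

Run:
```python
from h import *
s=state();q=np.array(s["joint_positions"]);print(q.round(2),s["opening"],s["contact_force"])
Rp=toolRf(.028,35,1);rel(np.array([642,125,177.5])+26*Rp[:,2],Rp)
```

```text
[0.08 0.56 2.15 3.19 0.42 0.51] 0.7483462741211381 [-0.02755757  0.684161   -3.63232933]
row [-0.106, -0.083, 0.058] [0.05, -0.059, 0.667] rows>= 5.6
```

Emit:
carry_out --commands '[[[-0.01, -0.01, 0.01, 0.01, 0, 0.08, -1], [-0.03, -0.02, 0.02, 0.02, -0.01, 0.17, -1], [-0.04, -0.03, 0.03, 0.02, -0.02, 0.25, -1], [-0.05, -0.04, 0.03, 0.03, -0.02, 0.34, -1], [-0.06, -0.05, 0.04, 0.04, -0.03, 0.42, -1], [-0.08, -0.06, 0.05, 0.04, -0.04, 0.5, -1], [-0.09, -0.07, 0.055, 0.045, -0.05, 0.59, -1], [-0.106, -0.083, 0.058, 0.05, -0.059, 0.667, -1], [-0.106, -0.083, 0.058, 0.05, -0.059, 0.667, -1], [-0.106, -0.083, 0.058, 0.05, -0.059, 0.667, -1]]]'

```text
clock: 11.0
eef_pos: [663.5, 125.5, 163.7]
eef_rot: [[-0.573, -0.032, 0.819], [-0.023, 0.999, 0.023], [-0.819, -0.006, -0.573]]
contact_force: [0.6, 0.1, -4.4]
opening: 0.75
gripper_force: 79.5
```

Run:
```python
from h import *
s=state();q=np.array(s["joint_positions"]);print(q.round(2),s["opening"],s["contact_force"])
Rp=toolRf(.028,35,1);rel(np.array([642,125,177.5])+26*Rp[:,2],Rp)
c=snap("side","s2"); w=snap("wrist","w3")
# side crop x5 and wrist stacked
a=cv2.resize(c["color"][130:230,290:390],None,fx=4,fy=4,interpolation=cv2.INTER_CUBIC)
b=cv2.resize(w["color"],(640,400))[:, 120:520]
cv2.imwrite("pics/m3.png",np.hstack([a,b])[:,:,::-1])
```

```text
[0.15 0.59 2.08 3.35 0.5  1.45] 0.7496250095196714 [ 0.56272798  0.09916718 -4.4251183 ]
row [0.003, 0.0, 0.001] [0.0, 0.0, 0.004] rows>= 0.0
```

View pics/m3.png

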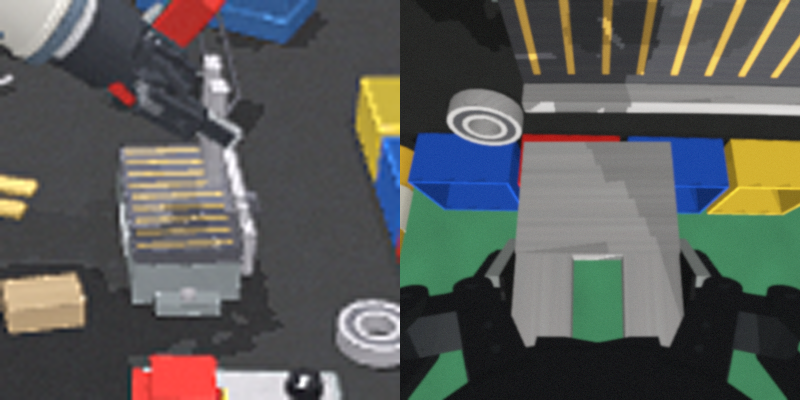

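Run:
```python
from h import *
c=load("w3.npz"); yc=.028
X=np.array([np.cos(yc),np.sin(yc),0]);Y=np.array([-np.sin(yc),np.cos(yc),0]);Z=np.array([0,0,1.])
C0=np.array([641.5,125,177.5-10])
loc=np.array([[-6,32.5,-47.5],[-6,-32.5,-47.5],[-6,10,2.5],[-6,-10,2.5]])  # chuck axes, near face
f=lambda C,r: np.array([C+Ro.from_rotvec(r).as_matrix()@(X*a+Y*b+Z*z) for a,b,z in loc])
print(pix(c,f(C0,[0,0,0])).round(1))
# refine image corners
g=cv2.cvtColor(c["color"],cv2.COLOR_RGB2GRAY); print("rows col 316",g[125:160,300].tolist(), g[235:270,316].tolist()); print(g[200,225:250].tolist(),g[200,385:410].tolist())
print("slot cols",g[280,280:355:1].tolist())
print("rail", g[60:125,316].tolist())
```

```text
[[391.6 142.2]
 [243.7 141.3]
 [343.  256. ]
 [291.3 255.7]]
rows col 316 [41, 39, 41, 40, 36, 40, 41, 36, 38, 47, 58, 68, 72, 75, 73, 82, 103, 131, 141, 142, 145, 144, 142, 138, 142, 144, 142, 142, 141, 146, 148, 148, 149, 142, 146] [149, 149, 147, 147, 149, 141, 144, 136, 128, 123, 127, 128, 125, 130, 124, 124, 126, 133, 142, 160, 178, 189, 197, 201, 181, 145, 118, 113, 112, 113, 115, 113, 111, 113, 112]
[65, 72, 71, 72, 69, 74, 70, 69, 69, 74, 81, 90, 101, 112, 130, 142, 144, 144, 149, 146, 146, 148, 147, 146, 148] [133, 131, 132, 134, 134, 131, 135, 133, 134, 125, 113, 89, 75, 71, 69, 68, 69, 67, 67, 65, 70, 67, 69, 68, 68]
slot cols [143, 144, 147, 146, 145, 146, 145, 139, 140, 138, 132, 123, 111, 103, 106, 107, 110, 109, 108, 110, 108, 111, 109, 112, 110, 110, 110, 108, 111, 113, 111, 113, 117, 114, 111, 111, 111, 115, 116, 113, 116, 116, 115, 113, 113, 117, 114, 115, 115, 116, 110, 110, 111, 109, 113, 110, 111, 111, 113, 108, 108, 106, 102, 116, 132, 146, 145, 143, 145, 144, 147, 146, 144, 141, 145]
rail [60, 59, 54, 59, 57, 58, 61, 61, 61, 58, 59, 56, 56, 59, 58, 58, 60, 60, 61, 60, 56, 57, 61, 80, 107, 118, 120, 118, 124, 121, 123, 123, 128, 120, 124, 122, 120, 119, 123, 118, 119, 120, 130, 139, 144, 141, 140, 138, 136, 137, 142, 131, 95, 56, 41, 41, 41, 39, 37, 39, 36, 41, 40, 41, 42]
```

Run:
```python
from h import *
c=load("w3.npz"); g=cv2.cvtColor(c["color"],cv2.COLOR_RGB2GRAY).astype(int)
for col in (260,300,340,380,420,460):
    k=cv2.GaussianBlur(g[:,col-2:col+3].mean(1).astype(np.float32).reshape(-1,1),(1,5),0).ravel()
    d=np.diff(k); a=65+np.argmax(d[65:98])+.5; e=100+np.argmin(d[100:122])+.5
    print(col,a,e,world(c,[(col,a)],60).round(1)[0],"outer top",world(c,[(col,e)],74).round(1)[0])
# plate bottom near edge
print(world(c,[(241.5,142.5),(391,143)],177.5-57.5).round(1))
```

```text
260 83.5 112.5 [672.   90.7  60. ] outer top [682.1  90.4  74. ]
300 83.5 111.5 [671.3 115.   60. ] outer top [680.2 115.2  74. ]
340 83.5 112.5 [670.4 139.2  60. ] outer top [680.4 139.9  74. ]
380 83.5 112.5 [669.3 163.5  60. ] outer top [679.2 164.6  74. ]
420 84.5 112.5 [668.9 188.1  60. ] outer top [677.9 189.4  74. ]
460 85.5 113.5 [668.2 213.   60. ] outer top [677.5 214.8  74. ]
[[637.5  91.2 120. ]
 [635.3 157.3 120. ]]
```

Emit:
carry_out --commands '[[[0.01, 0, 0.014, 0, 0, 0, -1], [0.02, 0, 0.028, 0, 0, 0, -1], [0.03, 0, 0.042, 0, 0, 0, -1], [0.04, 0, 0.056, 0, 0, 0, -1], [0.05, 0, 0.07, 0, 0, 0, -1], [0.06, 0, 0.084, 0, 0, 0, -1], [0.07, 0, 0.098, 0, 0, 0, -1], [0.0766, -0.001, 0.1085, 0, 0, 0, -1], [0.0766, -0.001, 0.1085, 0, 0, 0, -1], [0.0766, -0.001, 0.1085, 0, 0, 0, -1]]]'

```text
clock: 12.35
eef_pos: [682.3, 125.7, 115.0]
eef_rot: [[-0.571, -0.031, 0.82], [-0.02, 1.0, 0.023], [-0.821, -0.003, -0.571]]
contact_force: [0.3, 0.5, -4.0]
opening: 0.745
gripper_force: 79.4
```

Run:
```python
from h import *
c=snap("wrist","w4"); g=cv2.cvtColor(c["color"],cv2.COLOR_RGB2GRAY).astype(int)
for col in (200,420,440,460):
    k=cv2.GaussianBlur(g[:,col-2:col+3].mean(1).astype(np.float32).reshape(-1,1),(1,5),0).ravel(); d=np.diff(k); 
    print(col,[(i,round(float(d[i]))) for i in range(5,240) if abs(d[i])>9 and abs(d[i])>=abs(d[i-3:i+4]).max()])
s=state(); print(s["eef_pos"],s["contact_force"])
a=c["color"][:,:,::-1]; s=load("s2.npz"); 
from workcell import eyes
t=eyes.read_camera("side")["color"][130:230,300:360,::-1]
cv2.imwrite("pics/m4.png",np.hstack([a[:, 120:520],cv2.resize(t,(240,400),interpolation=cv2.INTER_CUBIC)]))
```

```text
200 [(125, 27), (150, -27), (154, 23), (180, -40)]
420 [(45, -9), (105, 13), (120, -12), (138, 15), (162, 21), (171, -41)]
440 [(55, 13), (81, -12), (138, 13), (162, 26), (171, -40), (236, 16)]
460 [(13, 11), (42, -13), (111, 15), (126, -17), (139, 13), (162, 20), (171, -38), (224, 13), (230, 20)]
[682.30054923 125.7207757  115.15898921] [-0.02766123 -0.34258115 -4.30474296]
```

View pics/m4.png

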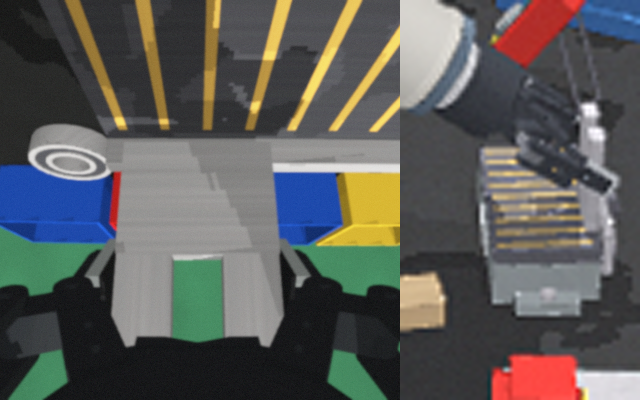

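Emit:
carry_out --commands '[[[0.0062, 0, 0.0043, 0, 0, 0, -1], [0.0123, 0, 0.0086, 0, 0, 0, -1], [0.0185, 0, 0.0129, 0, 0, 0, -1], [0.0205, 0, 0.0143, 0, 0, 0, -1], [0.0205, 0, 0.0143, 0, 0, 0, -1]]]'

```text
clock: 13.08
eef_pos: [682.3, 125.7, 104.8]
eef_rot: [[-0.571, -0.031, 0.82], [-0.02, 1.0, 0.023], [-0.821, -0.003, -0.572]]
contact_force: [0.6, -0.4, -4.1]
opening: 0.746
gripper_force: 79.4
```

Now 10 mm down; forward in small steps to feel the rail.

Emit:
carry_out --commands '[[[-0.0014, 0, 0.002, 0, 0, 0, -1], [-0.0029, 0, 0.0041, 0, 0, 0, -1], [-0.0036, 0, 0.0051, 0, 0, 0, -1], [-0.0043, 0, 0.0062, 0, 0, 0, -1], [-0.0043, 0, 0.0062, 0, 0, 0, -1]]]'

```text
clock: 13.7
eef_pos: [685.4, 125.8, 105.0]
eef_rot: [[-0.571, -0.03, 0.82], [-0.02, 1.0, 0.023], [-0.821, -0.003, -0.571]]
contact_force: [-0.2, -0.9, -4.1]
opening: 0.748
gripper_force: 79.4
```

Emit:
carry_out --commands '[[[-0.0014, 0, 0.002, 0, 0, 0, -1], [-0.0014, 0, 0.002, 0, 0, 0, -1], [-0.0021, 0, 0.0031, 0, 0, 0, -1]]]'

```text
clock: 14.08
eef_pos: [686.6, 125.9, 104.8]
eef_rot: [[-0.571, -0.031, 0.82], [-0.02, 1.0, 0.024], [-0.82, -0.003, -0.572]]
contact_force: [-3.9, -0.8, -2.2]
opening: 0.746
gripper_force: 79.7
```

Emit:
carry_out --commands '[[[0.001, 0, 0.0007, 0, 0, 0, -1], [0.002, 0, 0.0014, 0, 0, 0, -1], [0.002, 0, 0.0014, 0, 0, 0, -1]]]'

```text
clock: 14.45
eef_pos: [686.8, 125.9, 104.2]
eef_rot: [[-0.571, -0.031, 0.821], [-0.02, 1.0, 0.024], [-0.821, -0.003, -0.571]]
contact_force: [-5.8, -0.2, 2.2]
opening: 0.749
gripper_force: 80.4
```

Emit:
carry_out --commands '[[[0.001, 0, 0.0007, 0, 0, 0, -1], [0.0015, 0, 0.001, 0, 0, 0, -1], [0.0015, 0, 0.001, 0, 0, 0, -1]]]'

```text
clock: 14.82
eef_pos: [686.9, 125.8, 104.2]
eef_rot: [[-0.57, -0.03, 0.821], [-0.02, 1.0, 0.024], [-0.822, -0.003, -0.57]]
contact_force: [-9.9, -1.1, 10.0]
opening: 0.747
gripper_force: 81.1
```

Emit:
carry_out --commands '[[[0, 0, 0, 0, 0, 0, 0.6], [0, 0, 0, 0, 0, 0, 0.8], [0, 0, 0, 0, 0, 0, 1], [0, 0, 0, 0, 0, 0, 1], [0, 0, 0, 0, 0, 0, 1]]]'

```text
clock: 15.45
eef_pos: [686.8, 125.9, 103.2]
eef_rot: [[-0.571, -0.031, 0.82], [-0.02, 1.0, 0.024], [-0.821, -0.003, -0.571]]
contact_force: [0.6, 0.3, -0.8]
opening: 0.996
gripper_force: 0.0
```

Run:
```python
from h import *
w=snap("wrist","w5"); s=snap("side","s5")
cv2.imwrite("pics/m5.png",np.hstack([w["color"][100:400,120:520,::-1],cv2.resize(s["color"][135:210,300:390,::-1],(360,300),interpolation=cv2.INTER_CUBIC)]))
print(state()["contact_force"])
```

```text
[-0.40213473 -0.55276509 -0.85414967]
```

View pics/m5.png

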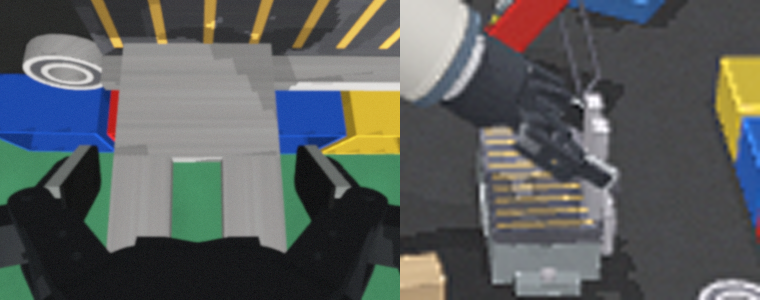

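Emit:
carry_out --commands '[[[0, 0, -0.01, 0, 0, 0, 1], [0, 0, -0.05, 0, 0, 0, 1], [0, 0, -0.12, 0, 0, 0, 1], [0, 0, -0.22, 0, 0, 0, 1], [0, 0, -0.32, 0, 0, 0, 1], [0, 0, -0.32, 0, 0, 0, 1]]]'

```text
clock: 16.3
eef_pos: [579.1, 122.8, 177.8]
eef_rot: [[-0.571, -0.031, 0.82], [-0.02, 1.0, 0.024], [-0.821, -0.003, -0.572]]
contact_force: [0.9, -0.7, -0.1]
opening: 0.999
gripper_force: 0.0
```

```bash
cat >> h.py <<'E'
def box(sw,psi,u,p=30.):
    """TCP for the fingertip's upper corner at u=(x,z) rel. to switch (box axes, panel height)"""
    p=np.radians(p); x=u[0]-11*np.sin(p); z=u[1]-11*np.cos(p)
    return np.array([sw[0]+x*np.cos(psi),sw[1]+x*np.sin(psi),70+z])
E
python3 - <<'E'
from h import *
s=state();q=np.array(s["joint_positions"]);print(q.round(2),s["eef_pos"])
sw=(599,-160);psi=-.065
for u in [(-70,0),(-36,16),(-23,47),(13,42)]:
    qa,e=IK(box(sw,psi,u),toolRf(psi,30,1),[-.3,.7,2.1,3.2,.8,1.5]); print(u,qa.round(2),e)
R=toolRf(psi,40,1); qh,e=IK(np.array([510,-130,190.]),R,[-.3,.6,2.1,3.2,.6,1.5]); print(qh.round(2),e)
plan(q,qh,8,[0,8])
# plate check in wrist view: where its corners ought to be, against the image
c=snap("wrist","w6"); yc=.029
X=np.array([np.cos(yc),np.sin(yc),0]);Y=np.array([-np.sin(yc),np.cos(yc),0])
C=np.array([664.8,125.8,107.5]); L=[(-6,32.5,-47.5),(-6,-32.5,-47.5),(-6,10,2.5),(-6,-10,2.5),(-6,32.5,47.5),(-6,-32.5,47.5)]
pp=pix(c,[C+X*a+Y*b+[0,0,z] for a,b,z in L]); print(pp.round(1))
g=cv2.cvtColor(c["color"],cv2.COLOR_RGB2GRAY)
co=cv2.goodFeaturesToTrack(g,80,.01,4,mask=cv2.dilate(cv2.drawContours(np.zeros_like(g),[np.int32(pp).reshape(-1,1,2)[i:i+1] for i in range(6)],-1,255,1),np.ones((15,15))))
print(cv2.cornerSubPix(g,co,(3,3),(-1,-1),(3,30,.01)).reshape(-1,2).round(1).tolist())
E
```

```text
[0.18 0.53 2.27 3.35 0.63 1.48] [579.10114964 122.8413605  177.83283735]
(-70, 0) [-0.75  1.1   2.47  2.55  1.4   1.3 ] 3.901159348826604e-11
(-36, 16) [-0.68  0.97  2.39  2.58  1.22  1.44] 2.3198793996925815e-11
(-23, 47) [-0.65  0.85  2.35  2.57  1.09  1.54] 3.126388037344441e-15
(13, 42) [-0.59  0.83  2.26  2.6   1.    1.6 ] 5.869604062051319e-12
[-0.64  0.4   2.35  2.27  0.57  1.96] 8.463037678059967e-13
call 0 8
[-0.02, -0.08, 0.0] [0.0, 0.0, 0.01] tcp [584.  90. 184.] turn 0.6
[-0.03, -0.17, -0.01] [0.01, 0.0, 0.01] tcp [585.  56. 189.] turn 0.6
[-0.03, -0.25, -0.02] [0.01, 0.0, 0.01] tcp [582.  23. 192.] turn 0.6
[-0.02, -0.33, -0.04] [0.02, 0.01, 0.02] tcp [575. -10. 194.] turn 0.8
[-0.01, -0.41, -0.06] [0.02, 0.01, 0.02] tcp [564. -42. 195.] turn 1.0
[0.02, -0.49, -0.1] [0.03, 0.03, 0.03] tcp [550. -73. 195.] turn 1.3
[0.05, -0.56, -0.13] [0.04, 0.04, 0.03] tcp [ 531. -102.  193.] turn 1.5
[0.09, -0.63, -0.17] [0.05, 0.06, 0.04] tcp [ 510. -130.  190.] turn 1.8
[[357.  127.5]
 [278.4 127.3]
 [330.5 183.5]
 [304.6 183.4]
 [362.1 241. ]
 [272.7 240.7]]
[[276.8999938964844, 130.0], [276.8999938964844, 130.0], [271.6000061035156, 241.5], [361.29998779296875, 241.5], [349.6000061035156, 126.19999694824219], [305.1000061035156, 189.0], [328.0, 190.0], [356.5, 134.8000030517578], [330.29998779296875, 184.60000610351562], [324.0, 184.0], [354.0, 120.0], [360.70001220703125, 231.5]]
```

Emit:
carry_out --commands '[[[-0.02, -0.08, 0, 0, 0, 0.01, -1], [-0.03, -0.17, -0.01, 0.01, 0, 0.01, -1], [-0.03, -0.25, -0.02, 0.01, 0, 0.01, -1], [-0.02, -0.33, -0.04, 0.02, 0.01, 0.02, -1], [-0.01, -0.41, -0.06, 0.02, 0.01, 0.02, -1], [0.02, -0.49, -0.1, 0.03, 0.03, 0.03, -1], [0.05, -0.56, -0.13, 0.04, 0.04, 0.03, -1], [0.09, -0.63, -0.17, 0.05, 0.06, 0.04, -1], [0.09, -0.63, -0.17, 0.05, 0.06, 0.04, -1], [0.09, -0.63, -0.17, 0.05, 0.06, 0.04, -1]]]' --newtons 30

```text
clock: 17.6
eef_pos: [513.6, -131.5, 186.4]
eef_rot: [[-0.644, 0.07, 0.762], [0.045, 0.998, -0.054], [-0.764, -0.001, -0.646]]
contact_force: [-0.5, 0.9, 0.6]
opening: 0.002
gripper_force: 0.0
```

```bash
cat > bx.py <<'E'
from h import *
from scipy.optimize import minimize
c=snap("wrist","w7"); s=state(); print(s["eef_pos"],s["opening"],np.round(s["joint_positions"],2))
h=cv2.cvtColor(c["color"],cv2.COLOR_RGB2HSV)
m=(((h[...,0]<8)|(h[...,0]>172))&(h[...,1]>150)&(h[...,2]>80)).astype(np.uint8)
n,l,st,ce=cv2.connectedComponentsWithStats(m); print([ (st[i].tolist()) for i in range(1,n) if st[i,4]>100])
loc=np.array([[-40,25,26],[-40,-25,26],[-27,25,20],[-27,-25,20],[-27,25,40],[-27,-25,40],[26,25,40],[26,-25,40],[26,25,6],[26,-25,6]])
def pts(v): 
    return np.c_[v[0]+loc[:,0]*np.cos(v[2])-loc[:,1]*np.sin(v[2]),v[1]+loc[:,0]*np.sin(v[2])+loc[:,1]*np.cos(v[2]),70+loc[:,2]]
p=pix(c,pts([599,-160,-.065])); print(p.round(0).tolist())
ctr=p.mean(0); i=min((i for i in range(1,n) if st[i,4]>100),key=lambda i:np.hypot(*(ce[i]-ctr))); M=(l==i)
ct=cv2.findContours(M.astype(np.uint8),0,2)[0][0]; hull=cv2.convexHull(ct); print(cv2.approxPolyDP(hull,2.5,True).reshape(-1,2).tolist())
H=cv2.fillPoly(np.zeros(M.shape,np.uint8),[hull],1)
def cost(v):
    q=cv2.convexHull(pix(c,pts(v)).astype(np.float32)); r=cv2.fillPoly(np.zeros(M.shape,np.uint8),[np.int32(q*16)],1,shift=4); return (r!=H).sum()
r=minimize(cost,[599,-160,-.065],method="Nelder-Mead",options=dict(initial_simplex=[[599,-160,-.065],[607,-160,-.065],[599,-152,-.065],[599,-160,.0]]))
print(r.x,r.fun,H.sum(),cost([599,-160,-.065]))
E
python3 bx.py
```

```text
[ 513.62490729 -131.00721102  186.31497292] -0.0005900030660759006 [-0.63  0.41  2.34  2.29  0.57  1.95]
[[256, 146, 68, 62, 3418], [434, 187, 88, 58, 3963]]
[[320.0, 148.0], [251.0, 148.0], [320.0, 151.0], [255.0, 151.0], [320.0, 174.0], [253.0, 174.0], [320.0, 203.0], [264.0, 203.0], [320.0, 169.0], [266.0, 170.0]]
[[320, 147], [323, 200], [267, 207], [257, 174], [256, 147]]
[ 5.97487327e+02 -1.57601859e+02 -4.09958701e-02] 288.0 3797 517
```

Run:
```python
from h import *
sw=(598.2,-158.5);psi=-.055;R=toolRf(psi,30,1)
rel(box(sw,psi,(-65,-2)),R); rel(box(sw,psi,(-65,60)),R)
a=(box(sw,psi,(-65,-2)),R)
print("from a")
for u in [(-38,0),(-37,16)]+[(26+64*np.cos(t),6+64*np.sin(t)) for t in np.radians([166,160,154,148,142,138])]: print(np.round(u,0),end=" ");rel(box(sw,psi,u),R,a)
b=(box(sw,psi,(26+64*np.cos(np.radians(138)),6+64*np.sin(np.radians(138)))),R)
print("from b")
for u in [(-19,45),(-15,43),(-5,42),(5,42),(13,42),(-15,42),(-50,42),(-80,60)]: print(u,end=" ");rel(box(sw,psi,u),R,b)
```

```text
row [0.219, -0.056, 0.237] [-0.008, -0.114, -0.005] rows>= 2.1
row [0.1, -0.056, 0.136] [-0.008, -0.114, -0.005] rows>= 1.1
from a
[-38   0] row [-0.038, -0.0, 0.056] [0.0, 0.0, 0.0] rows>= 0.4
[-37  16] row [-0.074, -0.0, 0.038] [0.0, 0.0, 0.0] rows>= 0.5
[-36.  21.] row [-0.087, -0.0, 0.033] [0.0, 0.0, 0.0] rows>= 0.6
[-34.  28.] row [-0.103, 0.0, 0.029] [0.0, 0.0, 0.0] rows>= 0.7
[-32.  34.] row [-0.12, 0.0, 0.027] [0.0, 0.0, 0.0] rows>= 0.8
[-28.  40.] row [-0.137, 0.0, 0.027] [0.0, 0.0, 0.0] rows>= 0.9
[-24.  45.] row [-0.153, 0.0, 0.029] [0.0, 0.0, 0.0] rows>= 1.0
[-22.  49.] row [-0.164, 0.0, 0.031] [0.0, 0.0, 0.0] rows>= 1.1
from b
(-19, 45) row [0.005, -0.0, 0.01] [0.0, 0.0, 0.0] rows>= 0.1
(-15, 43) row [0.004, -0.0, 0.021] [0.0, 0.0, 0.0] rows>= 0.1
(-5, 42) row [-0.006, -0.0, 0.044] [0.0, 0.0, 0.0] rows>= 0.3
(5, 42) row [-0.018, -0.0, 0.066] [0.0, 0.0, 0.0] rows>= 0.4
(13, 42) row [-0.028, -0.0, 0.083] [0.0, 0.0, 0.0] rows>= 0.6
(-15, 42) row [0.007, -0.0, 0.023] [0.0, 0.0, 0.0] rows>= 0.2
(-50, 42) row [0.05, -0.0, -0.053] [0.0, 0.0, 0.0] rows>= 0.5
(-80, 60) row [0.049, -0.0, -0.14] [0.0, 0.0, 0.0] rows>= 1.0
```

Emit:
carry_out --commands '[[[0.05, -0.03, 0.06, -0.004, -0.05, -0.003, -1], [0.1, -0.056, 0.136, -0.008, -0.114, -0.005, -1], [0.16, -0.056, 0.187, -0.008, -0.114, -0.005, -1], [0.219, -0.056, 0.237, -0.008, -0.114, -0.005, -1], [0.219, -0.056, 0.237, -0.008, -0.114, -0.005, -1], [0.219, -0.056, 0.237, -0.008, -0.114, -0.005, -1]]]'

```text
clock: 18.4
eef_pos: [527.5, -154.1, 59.0]
eef_rot: [[-0.499, 0.054, 0.865], [0.027, 0.999, -0.046], [-0.866, 0.0, -0.5]]
contact_force: [0.8, -0.4, -0.3]
opening: 0.004
gripper_force: 0.0
```

Emit:
carry_out --commands '[[[-0.02, 0, 0.028, 0, 0, 0, -1], [-0.038, 0, 0.056, 0, 0, 0, -1], [-0.056, 0, 0.047, 0, 0, 0, -1], [-0.074, 0, 0.038, 0, 0, 0, -1], [-0.087, 0, 0.033, 0, 0, 0, -1], [-0.103, 0, 0.029, 0, 0, 0, -1], [-0.12, 0, 0.027, 0, 0, 0, -1], [-0.137, 0, 0.027, 0, 0, 0, -1], [-0.153, 0, 0.029, 0, 0, 0, -1], [-0.164, 0, 0.031, 0, 0, 0, -1], [-0.164, 0, 0.031, 0, 0, 0, -1]]]'

```text
clock: 19.77
eef_pos: [571.1, -157.3, 109.3]
eef_rot: [[-0.498, 0.055, 0.865], [0.027, 0.998, -0.048], [-0.867, -0.001, -0.499]]
contact_force: [-0.3, 0.8, -0.3]
opening: -0.001
gripper_force: 0.2
```

```bash
cat > gd.py <<'E'
import sys
from h import *
n=sys.argv[1]
c=snap("side",n); h=cv2.cvtColor(c["color"],cv2.COLOR_RGB2HSV)
m=(((h[...,0]<8)|(h[...,0]>172))&(h[...,1]>150)&(h[...,2]>80)).astype(np.uint8)[205:260,300:365]
o=cv2.cvtColor(load("side0.npz")["color"],cv2.COLOR_RGB2HSV); mo=(((o[...,0]<8)|(o[...,0]>172))&(o[...,1]>150)&(o[...,2]>80)).astype(np.uint8)[205:260,300:365]
print("red now",m.sum(),cv2.boundingRect(m),"start",mo.sum(),cv2.boundingRect(mo),"overlap",(m&mo).sum())
print("\n".join("".join(".#"[v] for v in r) for r in m[5:40:1,15:60]))
E
python3 gd.py s6
python3 - <<'E'
from h import *
sw=(598.2,-158.5);psi=-.055;R=toolRf(psi,30,1)
for u in [(-19,45),(13,42)]: rel(box(sw,psi,u),R)
E
```

```text
red now 294 (28, 10, 21, 22) start 312 (23, 14, 23, 18) overlap 193
.............................................
.............................................
.............................................
.............................................
.............................................
..................####.......................
.............##..########....................
.............###.##########..................
.............#################...............
.............####################............
..............####################...........
.............#####################...........
..............####################...........
.............####################............
..............###################............
..............###################............
..............####################...........
...............##################............
.................################............
..................################...........
....................#############............
......................###########............
..........................######.............
............................###..............
.............................##..............
............................###..............
............................###..............
.............................................
.............................................
.............................................
.............................................
.............................................
.............................................
.............................................
.............................................
row [0.004, 0.001, 0.01] [-0.0, 0.0, 0.0] rows>= 0.1
row [-0.029, 0.001, 0.084] [-0.0, 0.0, 0.0] rows>= 0.6
```

Emit:
carry_out --commands '[[[0.005, 0, 0.01, 0, 0, 0, -1], [0.004, 0, 0.021, 0, 0, 0, -1], [-0.001, 0, 0.033, 0, 0, 0, -1], [-0.006, 0, 0.044, 0, 0, 0, -1], [-0.012, 0, 0.055, 0, 0, 0, -1], [-0.018, 0, 0.066, 0, 0, 0, -1], [-0.023, 0, 0.075, 0, 0, 0, -1], [-0.028, 0, 0.083, 0, 0, 0, -1], [-0.028, 0, 0.083, 0, 0, 0, -1]]]'

```text
clock: 20.95
eef_pos: [605.2, -159.1, 102.0]
eef_rot: [[-0.499, 0.055, 0.865], [0.027, 0.998, -0.048], [-0.866, -0.0, -0.5]]
contact_force: [-2.1, 0.5, 0.4]
opening: 0.003
gripper_force: 1.1
```

```bash
python3 gd.py s7
```

```text
red now 276 (33, 8, 18, 24) start 312 (23, 14, 23, 18) overlap 121
.............................................
.............................................
.............................................
..................#.....##...................
..................##..#####..................
..................##########.................
..................############...............
..................#############..............
..................##############.............
..................################...........
..................#################..........
..................##################.........
..................##################.........
..................##################.........
...................#################.........
....................################.........
....................################.........
......................##############.........
.......................#############.........
.........................###########.........
..........................##########.........
...........................#########.........
............................#######..........
............................######...........
............................#####............
............................###..............
............................###..............
.............................................
.............................................
.............................................
.............................................
.............................................
.............................................
.............................................
.............................................
```

Emit:
carry_out --commands '[[[-0.0025, 0, 0.0043, 0, 0, 0, -1], [-0.0037, 0, 0.0065, 0, 0, 0, -1], [-0.0037, 0, 0.0065, 0, 0, 0, -1]]]'

```text
clock: 21.38
eef_pos: [606.4, -159.0, 101.5]
eef_rot: [[-0.502, 0.057, 0.863], [0.03, 0.998, -0.048], [-0.865, 0.001, -0.502]]
contact_force: [-23.3, -2.1, 9.9]
opening: -0.003
gripper_force: 12.6
```

Emit:
carry_out --commands '[[[0.003, 0, -0.005, 0, 0, 0, -1], [0.02, 0, -0.035, 0, 0, 0, -1], [0.04, 0, -0.07, 0, 0, 0, -1], [0.06, 0, -0.105, 0, 0, 0, -1], [0.08, 0, -0.14, 0, 0, 0, -1], [0.1, 0, -0.17, 0, 0, 0, -1], [0.08, 0, -0.228, 0, 0, 0, -1], [0.08, 0, -0.3, 0, 0, 0, -1], [0.08, 0, -0.3, 0, 0, 0, -1], [0.08, 0, -0.3, 0, 0, 0, -1]]]'

```text
clock: 22.62
eef_pos: [488.8, -153.3, 133.9]
eef_rot: [[-0.499, 0.056, 0.865], [0.028, 0.998, -0.048], [-0.866, -0.0, -0.5]]
contact_force: [-1.1, -0.6, -0.7]
opening: 0.002
gripper_force: 0.0
```

```bash
python3 gd.py s8
python3 - <<'E'
from h import *
# plate: before (s5 gripper near) vs now is occluded differently; look for bright plate where it should stand, top camera too
c=snap("top","t8"); o=load("top0.npz"); yc=.029
X=np.array([np.cos(yc),np.sin(yc),0]);Y=np.array([-np.sin(yc),np.cos(yc),0]);C=np.array([664.8,125.8,0])
for n,z in(("mouth",155),("foot",60)): print(n,pix(c,[C+X*a+Y*b+[0,0,z] for a in(-6,6) for b in(-32.5,32.5)]).round(1).tolist())
g=cv2.cvtColor(c["color"],cv2.COLOR_RGB2GRAY)[140:185,255:300]; go=cv2.cvtColor(o["color"],cv2.COLOR_RGB2GRAY)[140:185,255:300]
d=(cv2.absdiff(g,go)>40); print("\n".join("".join(".#"[int(v)] for v in r) for r in d))
# toggle ON? look for ball's light pixels under guard is hidden; lamp/guard diff only
E
```

```text
red now 313 (23, 14, 23, 18) start 312 (23, 14, 23, 18) overlap 311
.............................................
.............................................
.............................................
.............................................
.............................................
.............................................
.............................................
.............................................
.............................................
............#################................
.............################................
.............################................
........##...################................
........#####################................
........#####################................
........#####################................
........#####################................
........######################...............
........######################...............
........######################...............
........######################...............
........######################...............
........############
[... 2088 characters left out ...]
..........
...........................##................
............##.....###.....##................
.............................................
.............................................
.............................................
.............................................
.............................................
.............................................
.............................................
.............................................
.............................................
.............................................
.............................................
.............................................
.............................................
```

```bash
python3 -c "
from workcell import ticket
print(ticket.sign_off())"
```

```text
the job is handed in; nothing more can be done
None
```

The job is handed in at about 22.6 s, with no verdict returned. The camera images show the plate standing slot-up against the rail and the guard shut. The toggle sits hidden under the guard, so ON is inferred from the push, which met a firm stop (about 23 N) within 3 mm of the calculated ON position.

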